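Balance a punnet of chestnuts on a market stall

TASK

A 300 g punnet of chestnuts is on one pan of the balance. Stand the 200 g weight and the 100 g weight upright on the empty pan, setting each down gently rather than dropping it, so that the beam comes level. Leave the punnet on its pan and the 500 g weight, the 50 g weight and the spare punnet where they are.

Things in the scene. Friction and masses are not known exactly. Their poses are not given: they have to be found in the camera images.
- scale: Green counter balance, fixed to the counter; housing 130 x 240 mm, 40 mm high; a low white dial plate with a black mark stands over its middle, top 133 mm above the counter and about 35 mm to the +x side of the beam, with a thin red needle before it. Origin: centre of the underside, on the counter. Its y axis runs along the beam, towards the pan with the punnet; the empty pan is on its -y side. Pan centres are 140 mm from the middle.
- beam (a joint): Tilt of the beam in rad: 0 is level, positive means the punnet's side is low. Stops at -0.12 and +0.12; it starts at +0.12 and stays at that stop with 200 g on the empty pan. A light spring and damper act on it: near balance 50 g of difference tilts it by about 0.11 rad, and it settles within about 1 s. Where on a pan a load stands does not matter.
- empty_pan (a point): Centre of the upper face of the empty pan: a flat, rimless steel disc, diameter 160 mm, 6 mm thick, that stays horizontal and rises and sinks with the beam. About 92 mm above the counter when level and about 17 mm higher at the start. Axes parallel to the scale's (y along the beam).
- punnet_pan (a point): Centre of the upper face of the other, equal pan, on which the punnet stands.
- punnet: Open clear plastic punnet filled with chestnuts, 85 x 110 mm, wall 40 mm high, nuts up to about 55 mm; 300 g. Stands on its pan from the start. Origin: centre of the underside.
- w200: The 200 g weight, second largest of four: bare steel cylinder with a small knob on top, standing upright on the counter; body diameter 34 mm, body height 28 mm, knob 15 mm across, 41 mm high overall; mass 200 g. Origin: centre of the underside, z up.
- w100: The 100 g weight, third largest of four: bare steel cylinder with a small knob on top, standing upright on the counter; body diameter 27 mm, body height 22 mm, knob 12 mm across, 32 mm high overall; mass 100 g. Origin: centre of the underside, z up.
- w500: The 500 g weight, the largest of four; not needed: bare steel cylinder with a small knob on top, standing upright on the counter; body diameter 46 mm, body height 38 mm, knob 21 mm across, 55 mm high overall; mass 500 g. Origin: centre of the underside, z up.
- w50: The 50 g weight, the smallest of four; not needed: bare steel cylinder with a small knob on top, standing upright on the counter; body diameter 21 mm, body height 17 mm, knob 9 mm across, 25 mm high overall; mass 50 g. Origin: centre of the underside, z up.
- spare: Spare cardboard punnet filled with chestnuts, standing on the counter, 85 x 110 mm, about 55 mm high with the nuts; not needed. Origin: centre of the underside.
Not all that is in view belongs to the job. Leave any purple or yellow look-alike of the w100 alone. What is shaped like the punnet but red is not meant.

How it is judged:
By the outcome, as a careful person would: the job done as asked, in the order asked, and still so for the second after the job is handed in, with the robot touching nothing.
It also fails if it takes over 64 s, if anything falls off the work surface, if the arm or the gripper's body presses on something with over 40 N, if the wrist force passes 120 N, or if a joint passes its speed limit or range.

ROBOT

A 6-joint arm with a two-finger parallel gripper is mounted at the origin on the work surface. World frame = base frame: x ahead of the robot, y to its left, z up, the work surface at z = 0. Lengths are in m, angles in rad, forces in N, time in s.
With the tool pointing down it reaches from about 0.225 to 0.875 m from the base axis. Payload 3.4 kg.
Tool frame: the origin (TCP) lies between the finger pads; the fingertips stand 8 mm ahead of it and the grasp point (between the pads) lies 11 mm behind it; z points along the fingers, y is the line along which they close (so a half turn about z gives the same grasp; the last joint's range is limited). The gripper opens to 85 mm and grips with 20 to 120 N. Pads are 22 mm wide; open, the fingers measure 114 mm over their backs; the gripper's body (76 mm by 85 mm) begins 54 mm behind the grasp point. The pads swing forward as they close: fully open they stand 13 mm farther back than shut.
Start: joints at [-1.405, 0.276, 1.505, -0, 1.361, -0.121], TCP at [0.163, -0.552, 0.239] pointing down, gripper open.
Joint ranges: [-2.89, 2.89], [-0.75, 2.08], [0.22, 2.7], [-1.18, 4.32], [0.11, 2.71], [-2.7, 2.7]. Speed limits (rad/s): [2.57, 2.57, 3.14, 3.14, 3.14, 3.14].

INTERFACE

Orientations are given as a unit quaternion [w, x, y, z].
In Python, from rig import manip gives the robot as it stands.
- The arm moves only by the tool move_arm, never from a script. Its argument "deltas" is a list that holds one entry, the list of rows, each a list of 5 numbers: the shift along the tool's x, y, z normalised to -1 to 1, where 1 is 80 cm, then the turn about the tool's z normalised to -1 to 1, where 1 is 120 degrees, then the closure, from -1 (fully open) to 1 (shut). In form: [[[tx, ty, tz, twist, grip], ...]]. A call has 1 to 12 rows; each row is the pose to reach, as a shift and turn from the pose commanded when the call began, along the tool's axes at that moment; what a row does not reach only later rows make up. A row lasts 1/10 s, in which the tool goes at most 50 mm and 8.59 degrees, less where a joint would pass 70% of its speed; a pose out of reach is approached as far as the arm can. A call with a number of a shift or a turn outside -1 to 1 is refused whole. A call with a gripper value outside its range is refused whole. The fingers move at their own pace and stop on an object; "squeeze" is the grip in N (left out, the last holds). Time passes only in rows, so rows that repeat a pose let the fingers close. It gives the time, the measured TCP pose, the force, the opening and the grip force at its end, in the units of the state.
- manip.get_state(): the state, without advancing time (a new reading comes with each control period).
- manip.get_image(name): name is "scene" or "top" or "wrist"; returns the picture (400x640x3 uint8, red, green, blue); there is no depth.
- manip.camera_params(name): a dict with "fx", "fy", "cx", "cy" (pixels), "dist" ([k1, k2, p1, p2, k3] as OpenCV has them; the pictures are not rectified), "R" (3x3) and "t" (3): a world point X has camera coordinates R X + t; the wrist camera has in their place "tool_from_camera" (4x4, takes a point from camera to tool coordinates, whose origin is the TCP and whose axes are the flange's). Camera axes: x right, y down, z forward; pixel columns grow to the right and rows downward; lengths in m; the calibration is good to about 2 mm. A picture is of the moment at which its call begins: read the wrist's pose just before it. camera_params takes no time and is no camera call.
- manip.sign_off(): hands the job in; it is judged then, once.
The state is a dict: "clock": time; "qpos": joint angles; "qd": joint speeds; "effort": joint torques, N m; "position": TCP position; "ee_rot": TCP orientation; "contact_force": force on the tool from outside, world axes, zero at the start; "moment": the same for the moment, N m; "width": finger opening in m; "gripper_force": force on a finger pad.
Only numpy, scipy, OpenCV 4.12 (cv2) and the standard library are available. Lean on these libraries where they do the work, as an engineer would, in place of code of your own. Each camera call takes 0.05 s, during which the arm holds its last target. There are 200 camera calls.

## Working session

There is one attempt and no reset: what is moved stays moved. The work goes in short steps, Python scripts to look and compute and a tool call to move; the robot and the scene stay as the last step left them, time stands still between calls to the robot, and variables do not carry over. Pictures are saved under pics/ and viewed, at most 10 in all, crops included, and the job is handed in when it is done.

Besides the shell and the picture viewer there is one more tool, called as name(argument=value, ...) on one line, values as JSON. move_arm: Moves the arm, as the interface text tells. Scaled input: -1 to 1 covers 80 cm each way for a shift and 120 degrees each way for a turn. Its arguments: {"type":"object","properties":{"deltas":{"type":"array","items":{"type":"array","items":{"type":"array","items":{"type":"number","minimum":-1,"maximum":1}}}},"squeeze":{"type":"number"}},"required":["deltas"]}

```bash
mkdir -p pics; ls; python3 - <<'E'
from rig import manip
import cv2
s=manip.get_state();print({k:s[k] for k in('clock','position','ee_rot','width')})
for n in('scene','top'):
    cv2.imwrite(f'pics/{n}0.png',manip.get_image(n)[:,:,::-1]);print(manip.camera_params(n))
print(manip.camera_params('wrist'))
E
```

```text
pics
{'clock': 0.0, 'position': array([ 0.16255904, -0.5509944 ,  0.2384364 ]), 'ee_rot': array([-9.21615920e-04,  9.89735588e-01,  1.42907720e-01, -2.07832939e-05]), 'width': 0.08537702053536476}
{'fx': 434.6911493616238, 'fy': 434.6911493616238, 'cx': 315.74405886379026, 'cy': 197.4857354443361, 'dist': array([0.03941885, 0.        , 0.        , 0.        , 0.        ]), 'R': array([[ 0.68936416,  0.72428565, -0.01368765],
       [ 0.44669137, -0.43987738, -0.77908582],
       [-0.57030157,  0.53095969, -0.62676785]]), 't': array([-0.35313617, -0.15028014,  1.44534177])}
{'fx': 405.43354636502886, 'fy': 405.43354636502886, 'cx': 324.9328929411411, 'cy': 199.11265578971935, 'dist': array([-0.08847984,  0.        ,  0.        ,  0.        ,  0.        ]), 'R': array([[-6.11281368e-05, -9.99993038e-01,  3.73110572e-03],
       [-9.80895968e-01, -6.65863335e-04, -1.94531889e-01],
       [ 1.94533019e-01, -3.67171793e-03, -9.80889098e-01]]), 't': array([3.07682300e-04, 5.08130504e-01, 9.24690059e-01])}
{'fx': 339.0938799915747, 'fy': 339.0938799915747, 'cx': 321.9635798746839, 'cy': 206.82110029204347, 'dist': array([-0.05510253,  0.        ,  0.        ,  0.        ,  0.        ]), 'tool_from_camera': array([[-5.37051026e-04, -9.58200012e-01, -2.86098670e-01,
         7.26524308e-02],
       [ 9.99999469e-01, -7.66260326e-04,  6.89202482e-04,
         3.22508483e-04],
       [-8.79619886e-04, -2.86098148e-01,  9.58199915e-01,
        -1.34604289e-01],
       [ 0.00000000e+00,  0.00000000e+00,  0.00000000e+00,
         1.00000000e+00]])}
```

View pics/scene0.png

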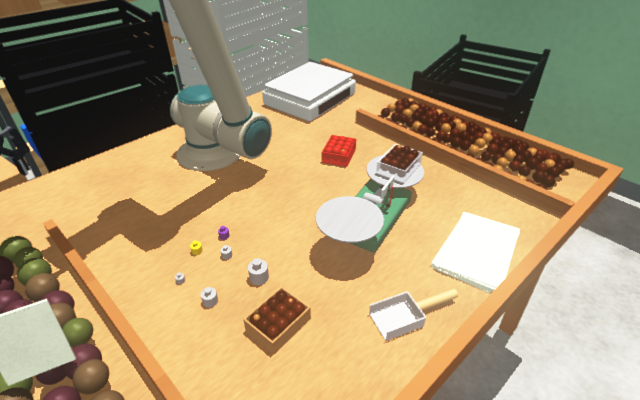

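View pics/top0.png

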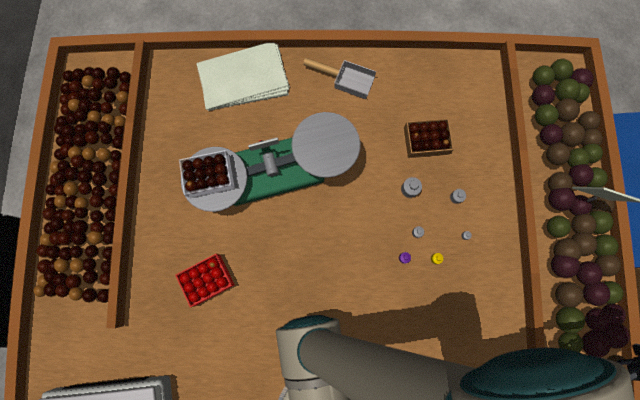

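Top view: steel weights at (413,187), (459,196), (418,232) and (467,236). Purple is at (405,258), yellow at (437,258) and the empty pan at (326,145). By size these look like w500, w200, w100 and w50. I'll confirm that in an enlarged crop and measure them.

```bash
cat > h.py <<'E'
import numpy as np, cv2
from rig import manip
from scipy.spatial.transform import Rotation as Ro
def cam(name,st=None):
    p=manip.camera_params(name)
    K=np.array([[p['fx'],0,p['cx']],[0,p['fy'],p['cy']],[0,0,1.]])
    if name=='wrist':
        T=np.eye(4);q=st['ee_rot'];T[:3,:3]=Ro.from_quat([q[1],q[2],q[3],q[0]]).as_matrix();T[:3,3]=st['position']
        C=np.linalg.inv(T@p['tool_from_camera']);return K,p['dist'],C[:3,:3],C[:3,3]
    return K,p['dist'],p['R'],p['t']
def ray(name,uv,z,st=None):
    K,d,R,t=cam(name,st)
    n=cv2.undistortPoints(np.array([[uv]],float),K,d)[0,0]
    D=R.T@np.array([n[0],n[1],1]);O=-R.T@t
    return O+D*(z-O[2])/D[2]
def proj(name,X,st=None):
    K,d,R,t=cam(name,st);return cv2.projectPoints(np.array([X],float),cv2.Rodrigues(R)[0],t,K,d)[0].ravel()
def totool(X,st):
    q=st['ee_rot'];return Ro.from_quat([q[1],q[2],q[3],q[0]]).inv().apply(np.array(X)-st['position'])
E
python3 - <<'E'
from h import *
a=cv2.imread('pics/top0.png')
cv2.imwrite('pics/crop.png',np.hstack([cv2.resize(a[170:275,385:490],(525,525),interpolation=2),cv2.resize(a[110:185,280:365],(272,240),interpolation=2) if 0 else np.zeros((525,10,3),np.uint8)]))
for n,uv,z in[('w500',(413,187),.045),('w200',(459,196),.033),('w100',(418,232),.026),('w50',(467,236),.02),('pur',(405,258),.026),('yel',(437,258),.026),('pan',(326,145),.109),('ppan',(213,180),.075),('spare',(429,137),.05)]:
    X=ray('top',uv,z);print(n,X.round(3),'scene px',proj('scene',X).round(),'r',np.hypot(*X[:2]).round(3))
E
```

```text
w500 [ 0.539 -0.215  0.045] scene px [256. 263.] r 0.581
w200 [ 0.52  -0.332  0.033] scene px [208. 290.] r 0.616
w100 [ 0.431 -0.227  0.026] scene px [225. 247.] r 0.487
w50 [ 0.422 -0.35   0.02 ] scene px [178. 274.] r 0.548
pur [ 0.368 -0.193  0.026] scene px [223. 228.] r 0.416
yel [ 0.368 -0.271  0.026] scene px [196. 243.] r 0.457
pan [ 0.624 -0.002  0.109] scene px [348. 216.] r 0.624
ppan [0.549 0.267 0.075] scene px [393. 169.] r 0.611
spare [ 0.667 -0.26   0.05 ] scene px [276. 306.] r 0.716
```

View pics/crop.png

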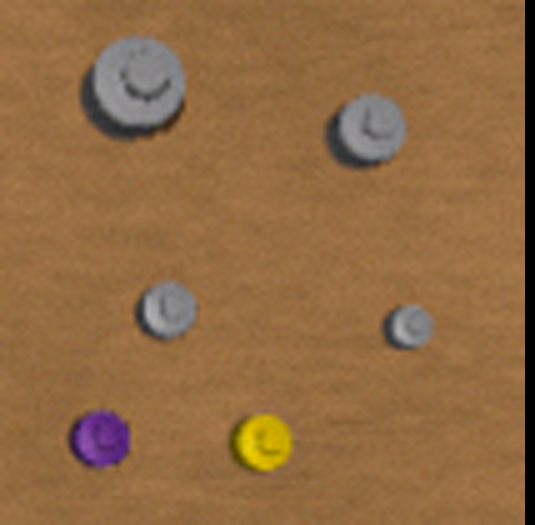

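The crop agrees. Body-top diameters of about 18.8, 13.6, 11 and 8.8 px match 46:34:27:21 mm, so w200 is at (459,196) and w100, bare steel and third largest, is at (418.8,232). The purple (405,258) and yellow (437,258) look-alikes stay put. Moving above w200.

move_arm(deltas=[[[0.505,-0.136,0.11,0,-0.3],[0.505,-0.136,0.11,0,-0.3],[0.505,-0.136,0.11,0,-0.3],[0.505,-0.136,0.11,0,-0.3],[0.505,-0.136,0.11,0,-0.3],[0.505,-0.136,0.11,0,-0.3],[0.505,-0.136,0.11,0,-0.3],[0.505,-0.136,0.11,0,-0.3],[0.505,-0.136,0.11,0,-0.3],[0.505,-0.136,0.11,0,-0.3],[0.505,-0.136,0.11,0,-0.3],[0.505,-0.136,0.11,0,-0.3]]], squeeze=30)

```text
clock: 1.3
position: [0.5185, -0.3335, 0.1513]
ee_rot: [0.0, 0.99, 0.143, -0.0]
contact_force: [-0.5, 0.7, -0.1]
width: 0.0556
gripper_force: 0.0
```

```bash
python3 - <<'E'
from h import *
s=manip.get_state();print(s['clock'],s['position'],s['ee_rot'],s['width'],s['contact_force'],s['qd'].round(3))
np.save('s1.npy',np.r_[s['position'],s['ee_rot']])
cv2.imwrite('pics/w1.png',manip.get_image('wrist')[:,:,::-1])
for n,X in dict(w200=[.52,-.332,.028],w100=[.431,-.227,.022]).items(): print(n,proj('wrist',X,s))
E
```

```text
1.3 [ 0.51848314 -0.33345676  0.15130851] [ 7.51898833e-05  9.89787631e-01  1.42549216e-01 -4.00656507e-04] 0.055619392109991436 [-0.46826621  0.69001582 -0.11316702] [-0.013 -0.009 -0.002  0.004  0.001  0.   ]
w200 [320.07980541 199.14120757]
w100 [174.39357213 259.83061773]
```

View pics/w1.png

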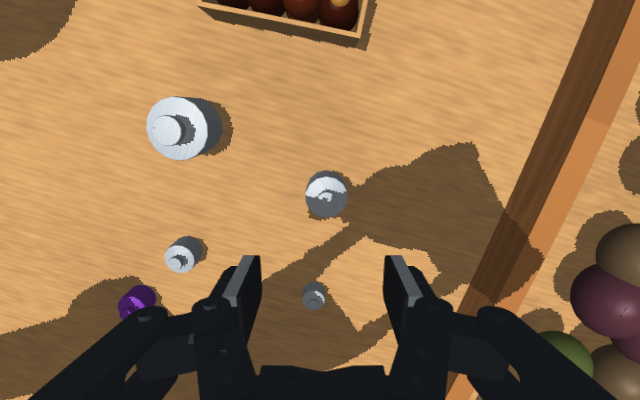

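Wrist view: the w200 body top is at about (326.5,197), w100 at about (180,259), w500 at (180,127) on the left and w50 at (314,296). Computing positions from these.

```bash
python3 - <<'E'
from h import *
v=np.load('s1.npy');s=dict(position=v[:3],ee_rot=v[3:])
for n,uv,z in[('w200',(326.5,197),.028),('w100',(180,259),.022)]:
    X=ray('wrist',uv,z,s);print(n,X.round(4),'top:',ray('top',(459.2,195.8) if n=='w200' else (418.8,232),z).round(4),'tool',totool(X,s).round(4),'norm',(totool([*X[:2],.014],s)/.8).round(4))
E
```

```text
w200 [ 0.5231 -0.3364  0.028 ] top: [ 0.5211 -0.334   0.028 ] tool [0.0037 0.0041 0.1233] norm [0.0047 0.0051 0.1716]
w100 [ 0.4332 -0.2316  0.022 ] top: [ 0.4317 -0.2296  0.022 ] tool [-0.053  -0.1218  0.1293] norm [-0.0662 -0.1522  0.1717]
```

move_arm(deltas=[[[0.004,0.004,0.05,0,-0.3],[0.004,0.004,0.1,0,-0.3],[0.004,0.004,0.13,0,-0.3],[0.004,0.004,0.155,0,-0.3],[0.004,0.004,0.17,0,-0.3],[0.004,0.004,0.17,0,-0.3],[0.004,0.004,0.17,0,0.0],[0.004,0.004,0.17,0,0.2],[0.004,0.004,0.17,0,0.4],[0.004,0.004,0.17,0,0.6],[0.004,0.004,0.17,0,0.6],[0.004,0.004,0.17,0,0.6]]], squeeze=40)

```text
clock: 2.55
position: [0.5241, -0.3357, 0.017]
ee_rot: [0.001, 0.99, 0.143, 0.001]
contact_force: [-1.7, 0.0, 6.8]
width: 0.0325
gripper_force: 40.6
```

move_arm(deltas=[[[0,0,-0.01,0,0.6],[0,0,-0.03,0,0.6],[0,0,-0.08,0,0.6],[0,0,-0.13,0,0.6],[0,0,-0.18,0,0.6],[0,0,-0.18,0,0.6],[0,0,-0.18,0,0.6]]])

```text
clock: 3.25
position: [0.5235, -0.3351, 0.1603]
ee_rot: [0.001, 0.99, 0.143, 0.001]
contact_force: [1.1, -0.0, -2.2]
width: 0.0322
gripper_force: 40.3
```

```bash
python3 - <<'E'
from h import *
s=manip.get_state();print(s['clock'],s['position'],s['width'],s['contact_force'],s['gripper_force'])
cv2.imwrite('pics/w2.png',manip.get_image('wrist')[100:400,150:500,::-1])
t=manip.get_image('top')[100:225,270:370,::-1];cv2.imwrite('pics/pan.png',cv2.resize(t,None,fx=4,fy=4,interpolation=2))
a=cv2.imread('pics/w2.png');b=cv2.imread('pics/pan.png')
o=np.zeros((500,760,3),np.uint8);o[:300,:350]=a;o[:500,360:760]=b;cv2.imwrite('pics/c2.png',o)
for z in(.109,):
  for uv in((326,145),):
    X=ray('top',uv,z);print(X,(totool(X,s)/.8).round(4))
E
```

```text
3.25 [ 0.52352426 -0.33508535  0.16032694] 0.032196150891212576 [ 1.0768475  -0.03532584 -2.19884705] 40.34592868265463
[ 0.62441548 -0.00179984  0.109     ] [ 0.2388 -0.364   0.0638]
```

View pics/c2.png

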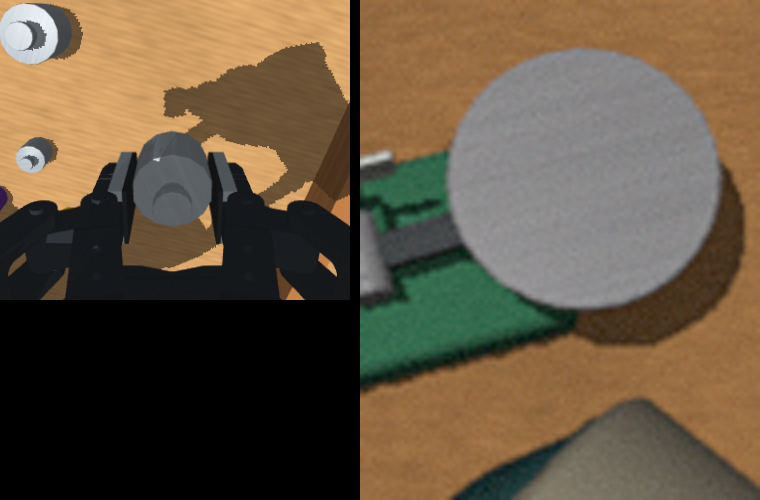

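w200 is held centred, and the load cell shows 2.2 N. The pan centre in the top view is still (326,144.5). Carrying the weight over, aimed 35 mm to the tool +x side of the pan centre.

move_arm(deltas=[[[0.023,-0.029,0,0,0.6],[0.051,-0.066,0,0,0.6],[0.082,-0.106,0,0,0.6],[0.113,-0.146,0,0,0.6],[0.144,-0.186,0,0,0.6],[0.175,-0.226,0,0,0.6],[0.207,-0.266,0,0,0.6],[0.235,-0.302,0,0,0.6],[0.26,-0.335,0,0,0.6],[0.283,-0.364,0,0,0.6],[0.283,-0.364,0,0,0.6],[0.283,-0.364,0,0,0.6]]])

```text
clock: 4.55
position: [0.657, 0.0089, 0.1569]
ee_rot: [-0.0, 0.99, 0.144, -0.002]
contact_force: [0.2, -0.1, -3.6]
width: 0.0319
gripper_force: 40.4
```

```bash
python3 - <<'E'
from h import *
import time
for i in range(3):
  s=manip.get_state();print(s['clock'],s['position'],s['contact_force'],s['qd'].round(2))
  a=manip.get_image('wrist')
cv2.imwrite('pics/w3.png',a[:,:,::-1]);
for dz in (.092,.109):print(proj('wrist',[.624,-.002,dz],s))
E
```

```text
4.55 [0.65695737 0.00886493 0.15688508] [ 0.20489927 -0.14817651 -3.5984684 ] [-0.03 -0.01  0.   -0.01  0.    0.  ]
4.6 [0.65693207 0.00802909 0.15730842] [ 0.17095253  0.40239838 -2.05886094] [-0.02 -0.01 -0.    0.    0.   -0.  ]
4.65 [0.65708039 0.00753274 0.15777419] [-0.35463329 -0.34060943 -1.8569873 ] [-0.01 -0.01 -0.01  0.   -0.    0.  ]
[321.02792653 275.25837511]
[320.96854219 288.63130539]
```

View pics/w3.png

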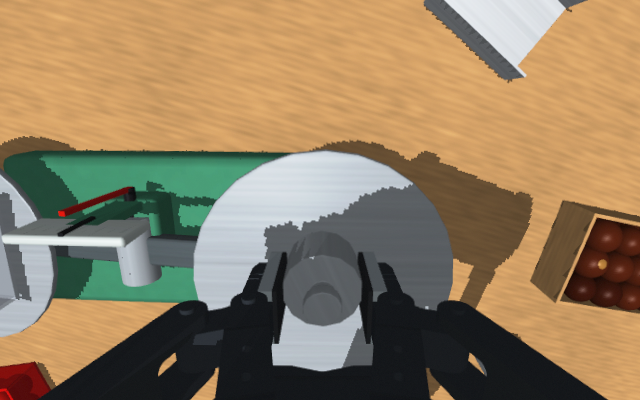

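The pan spans columns 194–452, so its centre is near 323, which matches the prediction. The weight sits over its far half. Lowering in stages.

move_arm(deltas=[[[0,0,0.01,0,0.6],[0,0,0.02,0,0.6],[0,0,0.027,0,0.6],[0,0,0.031,0,0.6],[0,0,0.033,0,0.6],[0,0,0.033,0,0.6],[0,0,0.033,0,0.6],[0,0,0.033,0,0.6]]])

```text
clock: 5.5
position: [0.6584, 0.0083, 0.1333]
ee_rot: [0.0, 0.99, 0.143, 0.0]
contact_force: [-0.5, 0.1, -1.4]
width: 0.0321
gripper_force: 40.4
```

move_arm(deltas=[[[0,0,0.001,0,0.6],[0,0,0.002,0,0.6],[0,0,0.003,0,0.6],[0,0,0.003,0,0.6],[0,0,0.003,0,0.6]]])

```text
clock: 6.0
position: [0.6581, 0.0083, 0.1305]
ee_rot: [0.0, 0.99, 0.143, 0.0]
contact_force: [0.1, 0.1, -2.9]
width: 0.0324
gripper_force: 40.4
```

move_arm(deltas=[[[0,0,0.001,0,0.6],[0,0,0.002,0,0.6],[0,0,0.002,0,0.6],[0,0,0.002,0,0.6]]])

```text
clock: 6.4
position: [0.6581, 0.0083, 0.1288]
ee_rot: [0.0, 0.99, 0.143, -0.0]
contact_force: [0.4, -0.0, -1.8]
width: 0.0322
gripper_force: 40.4
```

move_arm(deltas=[[[0,0,0.0005,0,0.6],[0,0,0.001,0,0.6],[0,0,0.0015,0,0.6],[0,0,0.0015,0,0.6],[0,0,0.0015,0,0.6]]])

```text
clock: 6.9
position: [0.6581, 0.0083, 0.1277]
ee_rot: [0.0, 0.99, 0.143, -0.0]
contact_force: [-0.3, -0.2, -2.1]
width: 0.0323
gripper_force: 40.4
```

```bash
cat > f.py <<'E'
from h import *
F=[];P=[]
for i in range(10):
    s=manip.get_state();F.append(s['contact_force'][2]);P.append(s['position'][2]);im=manip.get_image('wrist')
print(s['clock'],np.mean(F).round(2),np.mean(P).round(4))
E
python3 f.py
```

```text
7.35 -2.08 0.1277
```

move_arm(deltas=[[[0,0,0.0005,0,0.6],[0,0,0.001,0,0.6],[0,0,0.0015,0,0.6],[0,0,0.0015,0,0.6],[0,0,0.0015,0,0.6]]])

```text
clock: 7.9
position: [0.6581, 0.0083, 0.1264]
ee_rot: [0.0, 0.99, 0.143, -0.0]
contact_force: [0.1, 0.4, -2.1]
width: 0.0321
gripper_force: 40.4
```

```bash
python3 f.py
```

```text
8.35 -2.17 0.1265
```

move_arm(deltas=[[[0,0,0.0005,0,0.6],[0,0,0.001,0,0.6],[0,0,0.0012,0,0.6],[0,0,0.0012,0,0.6],[0,0,0.0012,0,0.6]]])

```text
clock: 8.9
position: [0.6581, 0.0083, 0.1257]
ee_rot: [0.0, 0.99, 0.143, 0.0]
contact_force: [-0.0, 0.4, -0.1]
width: 0.0326
gripper_force: 40.6
```

```bash
python3 f.py
```

```text
9.35 0.1 0.1257
```

move_arm(deltas=[[[0,0,0.0005,0,0.6],[0,0,0.001,0,0.6],[0,0,0.001,0,0.6],[0,0,0.001,0,0.6]]])

```text
clock: 9.8
position: [0.6582, 0.0082, 0.1247]
ee_rot: [0.0, 0.99, 0.143, 0.0]
contact_force: [-0.2, -0.2, 0.7]
width: 0.0325
gripper_force: 40.6
```

```bash
python3 f.py
```

```text
10.25 0.42 0.1248
```

Contact came at TCP z ≈ 0.1258, as predicted. Backing off 0.8 mm to take out the excess press, then opening.

move_arm(deltas=[[[0,0,-0.001,0,0.6],[0,0,-0.001,0,0.6],[0,0,-0.001,0,0.2],[0,0,-0.001,0,0.15],[0,0,-0.001,0,0.1],[0,0,-0.001,0,0.0],[0,0,-0.001,0,-0.1],[0,0,-0.001,0,-0.2],[0,0,-0.001,0,-0.2],[0,0,-0.001,0,-0.2]]])

```text
clock: 11.3
position: [0.6582, 0.0083, 0.1255]
ee_rot: [0.0, 0.99, 0.143, 0.0]
contact_force: [-1.0, -0.1, -0.1]
width: 0.0515
gripper_force: 0.0
```

move_arm(deltas=[[[0,0,-0.005,0,-0.2],[0,0,-0.015,0,-0.2],[0,0,-0.03,0,-0.2],[0,0,-0.06,0,-0.2],[0,0,-0.09,0,-0.2],[0,0,-0.09,0,-0.2],[0,0,-0.09,0,-0.2]]])

```text
clock: 12.0
position: [0.6585, 0.0083, 0.1988]
ee_rot: [0.0, 0.99, 0.143, 0.001]
contact_force: [-0.1, 0.3, 0.1]
width: 0.0509
gripper_force: 0.0
```

```bash
python3 - <<'E'
from h import *
s=manip.get_state();print(s['clock'],s['position'],s['contact_force'],s['width'])
cv2.imwrite('pics/w4.png',manip.get_image('wrist')[:,:,::-1])
X=[.4327,-.2308,.014];print((totool(X,s)/.8).round(4))
E
```

```text
12.0 [0.65851223 0.00826213 0.19883881] [-0.05488551  0.31343001  0.06616886] 0.05094588363545416
[-0.3558  0.2065  0.2305]
```

View pics/w4.png

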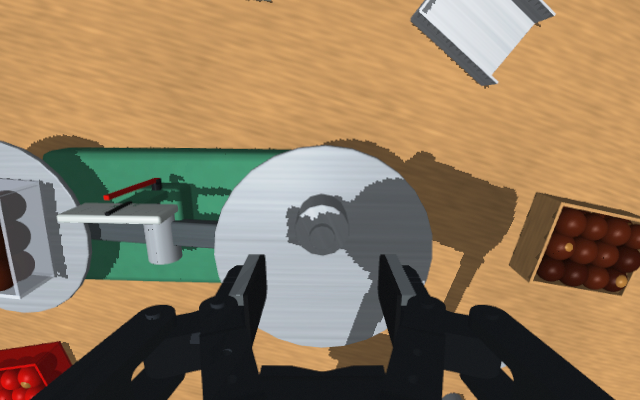

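w200 stands upright on the far half of the pan at (322,228). Now w100.

move_arm(deltas=[[[-0.036,0.021,0,0,-0.2],[-0.075,0.043,0,0,-0.2],[-0.117,0.068,0,0,-0.2],[-0.16,0.093,0,0,-0.2],[-0.203,0.118,0,0,-0.2],[-0.246,0.142,0,0,-0.2],[-0.285,0.165,0.02,0,-0.2],[-0.32,0.186,0.05,0,-0.2],[-0.356,0.206,0.08,0,-0.2],[-0.356,0.206,0.08,0,-0.2],[-0.356,0.206,0.08,0,-0.2],[-0.356,0.206,0.08,0,-0.2]]])

```text
clock: 13.25
position: [0.4325, -0.2301, 0.1339]
ee_rot: [0.0, 0.99, 0.143, 0.001]
contact_force: [-0.1, 0.2, 0.1]
width: 0.0514
gripper_force: 0.0
```

```bash
python3 - <<'E'
from h import *
s=manip.get_state();print(s['clock'],s['position'],s['contact_force'],s['width'])
cv2.imwrite('pics/w5.png',manip.get_image('wrist')[:,:,::-1])
X=[.4327,-.2308,.022];print(totool(X,s).round(4),proj('wrist',X,s))
E
```

```text
13.25 [ 0.43251579 -0.23013731  0.13385157] [-0.09007772  0.16364584  0.11843745] 0.05143850931161938
[-1.000e-04  6.000e-04  1.119e-01] [322.15034518 205.79392966]
```

View pics/w5.png

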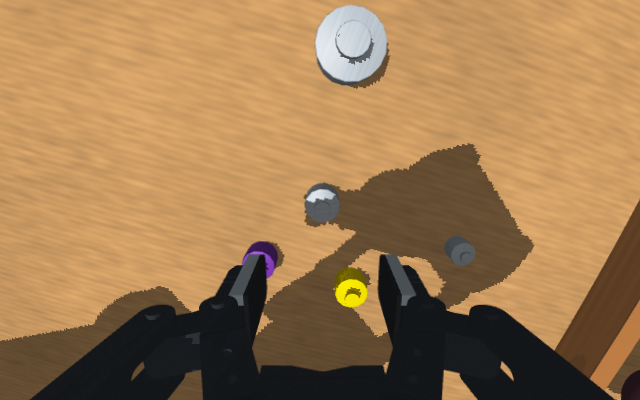

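w100 is at (322,204), exactly where predicted, with purple (262,258) and yellow (351,290) clear of the pads. Descending and gripping.

move_arm(deltas=[[[0,0,0.05,0,-0.2],[0,0,0.1,0,-0.2],[0,0,0.13,0,-0.2],[0,0,0.149,0,-0.2],[0,0,0.149,0,-0.2],[0,0,0.149,0,0.1],[0,0,0.149,0,0.4],[0,0,0.149,0,0.7],[0,0,0.149,0,0.7],[0,0,0.149,0,0.7],[0,0,0.149,0,0.7]]], squeeze=30)

```text
clock: 14.4
position: [0.4329, -0.2308, 0.0157]
ee_rot: [0.001, 0.99, 0.143, 0.002]
contact_force: [0.8, 2.4, 6.7]
width: 0.0254
gripper_force: 30.0
```

move_arm(deltas=[[[0,0,-0.01,0,0.7],[0,0,-0.03,0,0.7],[0,0,-0.08,0,0.7],[0,0,-0.13,0,0.7],[0,0,-0.18,0,0.7],[0,0,-0.18,0,0.7],[0,0,-0.18,0,0.7]]])

```text
clock: 15.1
position: [0.4315, -0.2305, 0.1593]
ee_rot: [0.001, 0.99, 0.143, 0.001]
contact_force: [-0.6, 0.4, -1.2]
width: 0.0254
gripper_force: 29.8
```

```bash
python3 - <<'E'
from h import *
s=manip.get_state();print(s['clock'],s['position'],s['contact_force'],s['width'])
u=np.array([.959,.283])
X=np.r_[np.array([.6244,-.0018])-.033*u,.109];print(X,(totool(X,s)/.8).round(4))
E
```

```text
15.1 [ 0.43145168 -0.23053851  0.15929572] [-0.63248082  0.4450292  -1.23723828] 0.02539183928884501
[ 0.592753 -0.011139  0.109   ] [ 0.2709 -0.2061  0.0627]
```

move_arm(deltas=[[[0.027,-0.021,0,0,0.7],[0.057,-0.043,0,0,0.7],[0.089,-0.068,0,0,0.7],[0.122,-0.093,0,0,0.7],[0.154,-0.117,0,0,0.7],[0.187,-0.142,0,0,0.7],[0.217,-0.165,0,0,0.7],[0.244,-0.185,0,0,0.7],[0.271,-0.206,0,0,0.7],[0.271,-0.206,0,0,0.7],[0.271,-0.206,0,0,0.7],[0.271,-0.206,0,0,0.7]]])

```text
clock: 16.3
position: [0.5914, -0.0115, 0.1569]
ee_rot: [-0.0, 0.99, 0.143, -0.002]
contact_force: [0.6, 0.4, -1.2]
width: 0.0255
gripper_force: 29.9
```

```bash
python3 f.py; python3 - <<'E'
from h import *
cv2.imwrite('pics/w6.png',manip.get_image('wrist')[:,:,::-1]);print(manip.get_state()['position'])
E
```

```text
16.75 -0.94 0.1581
[ 0.59291242 -0.01107396  0.15847333]
```

View pics/w6.png

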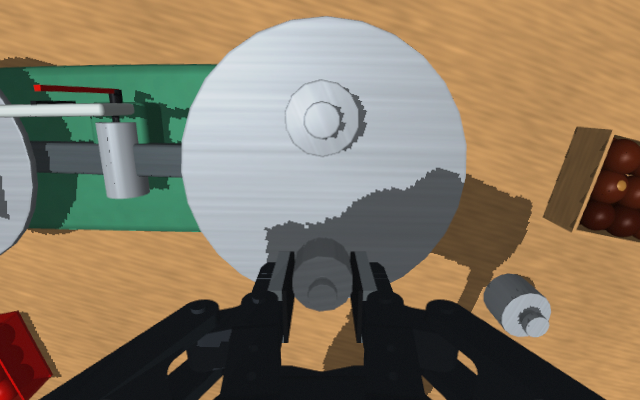

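w100 (knob at (322,292)) is over the near half of the pan. w200 stands at (322,118), leaving a gap of about 35 mm. Lowering, first to just above contact.

move_arm(deltas=[[[0,0,0.01,0,0.7],[0,0,0.02,0,0.7],[0,0,0.029,0,0.7],[0,0,0.035,0,0.7],[0,0,0.0375,0,0.7],[0,0,0.0385,0,0.7],[0,0,0.0395,0,0.7],[0,0,0.0405,0,0.7],[0,0,0.0405,0,0.7]]])

```text
clock: 17.75
position: [0.593, -0.011, 0.126]
ee_rot: [0.0, 0.99, 0.143, 0.0]
contact_force: [-0.7, 0.5, -1.0]
width: 0.0255
gripper_force: 29.9
```

move_arm(deltas=[[[0,0,0.001,0,0.7],[0,0,0.002,0,0.7],[0,0,0.003,0,0.7],[0,0,0.004,0,0.7],[0,0,0.005,0,0.7],[0,0,0.006,0,0.7],[0,0,0.006,0,0.7],[0,0,0.006,0,0.7]]])

```text
clock: 18.55
position: [0.5929, -0.0109, 0.1211]
ee_rot: [0.0, 0.99, 0.143, -0.0]
contact_force: [0.1, -0.5, -0.4]
width: 0.0253
gripper_force: 29.9
```

```bash
python3 f.py
```

```text
19.0 -0.23 0.1211
```

In contact, and the beam is following. Lowering it to the level height.

move_arm(deltas=[[[0,0,0.0015,0,0.7],[0,0,0.003,0,0.7],[0,0,0.0045,0,0.7],[0,0,0.006,0,0.7],[0,0,0.0075,0,0.7],[0,0,0.009,0,0.7],[0,0,0.0105,0,0.7],[0,0,0.012,0,0.7],[0,0,0.0135,0,0.7],[0,0,0.015,0,0.7],[0,0,0.016,0,0.7],[0,0,0.0165,0,0.7]]])

```text
clock: 20.25
position: [0.5929, -0.0109, 0.1078]
ee_rot: [0.0, 0.99, 0.143, -0.0]
contact_force: [0.0, -0.6, 0.3]
width: 0.0254
gripper_force: 29.9
```

```bash
python3 f.py
```

```text
20.7 0.05 0.1079
```

The net load on the tool is about 0, so the beam is carrying the weight at level. Releasing, then retreating straight up.

move_arm(deltas=[[[0,0,0,0,0.4],[0,0,0,0,0.35],[0,0,0,0,0.3],[0,0,0,0,0.2],[0,0,0,0,0.1],[0,0,0,0,0.0],[0,0,0,0,-0.1],[0,0,0,0,-0.1],[0,0,0,0,-0.1]]])

```text
clock: 21.65
position: [0.5929, -0.011, 0.1079]
ee_rot: [0.0, 0.99, 0.143, 0.0]
contact_force: [0.2, 0.2, 0.1]
width: 0.0471
gripper_force: 0.0
```

move_arm(deltas=[[[0,0,-0.005,0,-0.1],[0,0,-0.015,0,-0.1],[0,0,-0.03,0,-0.1],[0,0,-0.06,0,-0.1],[0,0,-0.1,0,-0.1],[-0.04,0,-0.14,0,-0.1],[-0.09,0,-0.15,0,-0.1],[-0.14,0,-0.15,0,-0.1],[-0.14,0,-0.15,0,-0.1],[-0.14,0,-0.15,0,-0.1],[-0.14,0,-0.15,0,-0.1],[-0.14,0,-0.15,0,-0.1]]])

```text
clock: 22.85
position: [0.4867, -0.0426, 0.2281]
ee_rot: [0.0, 0.99, 0.143, 0.0]
contact_force: [1.0, -0.6, 0.3]
width: 0.047
gripper_force: 0.0
```

```bash
python3 f.py; python3 - <<'E'
from h import *
for n in('wrist','scene','top'):
    i=manip.get_image(n)[:,:,::-1]
    if n=='scene': c=cv2.resize(i[130:280,290:450],(480,450),interpolation=2)
    elif n=='top': t=cv2.resize(i[100:220,170:370],(320,192),interpolation=2)
    else: w=cv2.resize(i[:250],(320,125),interpolation=3)
o=np.zeros((450,800,3),np.uint8);o[:,:480]=c;o[:192,480:]=t;o[200:325,480:]=w
cv2.imwrite('pics/fin.png',o);s=manip.get_state();print(s['position'],s['width'],s['qd'].round(2))
E
```

```text
23.3 0.01 0.2277
[ 0.48545663 -0.04262674  0.22790969] 0.047039801272395175 [-0. -0. -0.  0.  0.  0.]
```

View pics/fin.png

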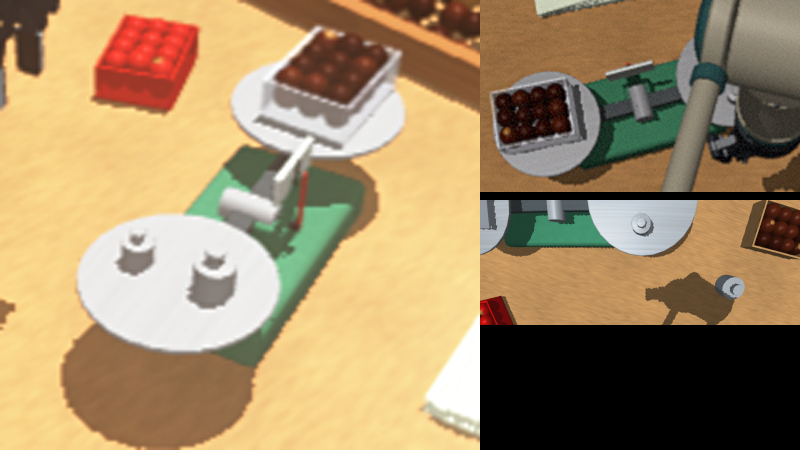

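Both weights stand upright on the pan, at crop (137,250) and (214,278). The pan centre has dropped about 6 px in the scene view, which matches the 17 mm to level. The other weights, the punnets and the look-alikes have not been touched. Handing in.

```bash
python3 -c "
from rig import manip
print(manip.sign_off())"
```

```text
the job is handed in; nothing more can be done
None
```

The 200 g weight, then the 100 g weight, were set down gently and stand upright on the empty pan; by the camera view and the near-zero load at release, the beam is level, and the job was handed in at about 23.5 s.

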